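Find the stamped sweet crate and push it into the dispatch lane

TASK

Two empty, just-washed crates stand upright, one either side of the taped dispatch lane. Without gripping or picking up either of them, gently tip both crates over towards you onto their near long sides, so that they drain and their undersides face away from you; then push the crate with the round ink stamp underneath, still lying on that side, sideways into the lane so that it lies square between the two tape lines. Leave the other crate lying on its side outside the lane, and do not disturb the paper cups, the single sweet and the sugar shaker that stand behind the crates.

Things in the scene. Friction and masses are not known exactly. Their poses are not given: they have to be found in the camera images.
- crate_a: empty open cream crate, upright at first, on one side of the lane; both look alike from above. 110 (own x) x 180 (own y) x 160 mm high (own z), walls 3 mm. 0.3 to 0.65 kg, balance point 68 mm above the underside, friction 0.5 to 0.75. Origin: centre of underside. Own x points away from the robot, yaw within 0.25 rad. On its near side: 110 mm high, own x straight up, origin 55 mm up
- crate_b: empty open cream crate, upright at first, on the other side of the lane; both look alike from above. 110 (own x) x 180 (own y) x 160 mm high (own z), walls 3 mm. 0.3 to 0.65 kg, balance point 68 mm above the underside, friction 0.5 to 0.75. Origin: centre of underside. Own x points away from the robot, yaw within 0.25 rad. On its near side: 110 mm high, own x straight up, origin 55 mm up
- rim_a (a point): middle of the top edge of crate_a's far long wall (outer face): 55 mm along own x, 160 mm along own z from its origin. Drawn towards the robot here, the hand rising with the rim about the near lower edge as pivot, the crate passes its balance at about 40 degrees and drops onto its near long side, mouth towards the robot. Pushed low down it slides instead
- rim_b (a point): middle of the top edge of crate_b's far long wall (outer face): 55 mm along own x, 160 mm along own z from its origin. Drawn towards the robot here, the hand rising with the rim about the near lower edge as pivot, the crate passes its balance at about 40 degrees and drops onto its near long side, mouth towards the robot. Pushed low down it slides instead
- stamp (a point): centre of the round black ink stamp (a ring 84 mm across with a bar through it) in the middle of the underside of just one of the two crates: the one whose origin lies within a few mm of this point. By eye it shows only once the crates lie on their sides; the other underside is plain
- lane_mid (a point): point on the table on the lane's middle line, 0.5 m ahead of the robot base; x runs along the lane away from the robot, y across it to the robot's left. Two flat black tape lines, inner edges 120 mm either side of this point, 16 mm wide, bound the lane from 0.35 m ahead to the far table edge, where a roller conveyor carries on
- lane: the lane's tape lines and the conveyor beyond the table (nothing of it stands up on the table); origin on the middle line, 150 mm farther from the robot than point lane_mid. Aside of the work lie a dough scraper and a low sweet tray (35 mm high, either side of the robot), a palette knife (far left) and a bowl 75 mm high (far right)
- cup_stack: bystander, leave alone: white stack of seven nested paper sweet cups, 48 mm across, 70 mm high, standing behind the left crate. Origin: centre of its underside
- loose_sweet: bystander, leave alone: one pink cube sweet in a white paper cup, 46 mm across, 30 mm high, behind the crates near the left line. Origin: centre of its underside
- sugar_shaker: bystander, leave alone: metal sugar shaker with a domed lid and a side handle, 68 mm across, 100 mm high, behind the right crate near the right line. Origin: centre of its underside
Mind the look-alikes: they are no part of the job. Leave any yellow look-alike of the crate_a alone.

How it is judged (in metres and radians):
On the way, in this order (a step that is already met when the one before it is completed fails the run):
1. both crates lie on their near long sides, neither of them in the lane yet (angle between each of crate_a, crate_b's own x axis and vertical below 0.15 rad and not (y of crate_a in the frame of lane_mid between -0.04 and 0.04 m and angle between the y axis of crate_a and the y axis of lane_mid, either way round below 0.26 rad) and (y of crate_b in the frame of lane_mid above 0.2 m or y of crate_b in the frame of lane_mid below -0.2 m)), for 0.3 s.
2. the stamped crate lies square between the lane's two lines (y of crate_a in the frame of lane_mid between -0.04 and 0.04 m and angle between the y axis of crate_a and the y axis of lane_mid, either way round below 0.26 rad and angle between crate_a's own x axis and vertical below 0.15 rad), for 0.2 s.
At the end, for the whole second after the job is handed in: Both crates lie still on their near long sides (within 0.15 rad). The stamped one: underside centre within 40 mm of the lane's middle line, 0.42 to 0.85 m ahead of the base, square within 0.26 rad; the plain one: over 200 mm from that line (all of step 2 and angle between crate_b's own x axis and vertical below 0.15 rad and (y of crate_b in the frame of lane_mid above 0.2 m or y of crate_b in the frame of lane_mid below -0.2 m) and world x of crate_a between 0.42 and 0.85 m and linear speed of each of crate_a, crate_b below 0.02 m/s and height (world z) of each of crate_a, crate_b below 0.07 m); the robot touches nothing.
It fails at once if a crate was picked up off the table (((angle between crate_a's own z axis and vertical below 0.3 rad and height (world z) of crate_a above 0.05 m) or (angle between crate_a's own x axis and vertical below 0.3 rad and height (world z) of crate_a above 0.09 m) or height (world z) of crate_a above 0.125 m) or ((angle between crate_b's own z axis and vertical below 0.3 rad and height (world z) of crate_b above 0.05 m) or (angle between crate_b's own x axis and vertical below 0.3 rad and height (world z) of crate_b above 0.09 m) or height (world z) of crate_b above 0.125 m)).
It fails at once if a crate was gripped or shoved with over 35 N (contact force between the fingers and crate_a above 35 N or contact force between the fingers and crate_b above 35 N).
It fails at once if a bystander was moved by more than 30 mm (distance of any of cup_stack, loose_sweet, sugar_shaker from where it was at the start of the episode above 0.03 m).
It also fails if it takes over 67 s, if anything falls off the work surface, if the arm or the gripper's body presses on something with over 40 N, if the wrist force passes 120 N, or if a joint passes its speed limit or range.

ROBOT

A 7-joint arm with a two-finger parallel gripper is mounted at the origin on the work surface. World frame = base frame: x ahead of the robot, y to its left, z up, the work surface at z = 0. Lengths are in mm, angles in degrees, forces in N, time in s.
With the tool pointing down it reaches from about 400 to 850 mm from the base axis. Payload 10.4 kg.
Tool frame: the origin (TCP) lies at the very end of the fingers, on their centre line; the grasp point (between the pads) lies 19 mm behind it; z points along the fingers, y is the line along which they close (so a half turn about z gives the same grasp; the last joint's range is limited). The gripper opens to 87 mm and grips with 3 to 60 N. Pads are 19 mm wide; open, the fingers measure 117 mm over their backs; the gripper's body (75 mm by 190 mm) begins 51 mm behind the grasp point.
Start: joints at [-77.785, 19.034, -3.707, 83.658, 1.238, 77.344, -5.071], TCP at [145.998, 607.731, 222.576] pointing down, gripper open.
Joint ranges: [-148.97, 148.97], [-28.65, 121.19], [-84.17, 76.75], [9.2, 138.47], [-72.65, 252.65], [3.7, 117.97], [-149.18, 149.18]. Speed limits (degrees/s): [127.2, 127.2, 159.86, 159.86, 180, 180, 180].

INTERFACE

Orientations are given as [roll, pitch, yaw] about the fixed x, y, z axes, in that order (R = Rz(yaw) Ry(pitch) Rx(roll)).
In Python, from workcell import arm, eyes, hand_in gives the robot as it stands.
- The arm moves only by the tool apply_moves, never from a script. Its argument "targets" is a list of rows, each a list of 3 entries, a list of its own where there are three numbers: the turn, a rotation vector about the tool's x, y, z in rad, then the shift along the tool's x, y, z in mm, then the opening, from 0 (shut) to 1 (fully open). A call has 1 to 12 rows; each row shifts and turns the commanded pose from where the row before left it, along the tool's axes as they then stand; what a row does not reach is not made up. A row lasts 1/10 s, in which the tool goes at most 50 mm and 8.59 degrees, less where a joint would pass 70% of its speed; a pose out of reach is approached as far as the arm can. A call is refused whole if a number of a shift passes 50 or a number of a turn 0.15, either way. A call with a gripper value outside its range is refused whole. The fingers move at their own pace and stop on an object; "grip_force" is the grip in N (left out, the last holds). Time passes only in rows, so rows that do not move let the fingers close. It gives the time, the measured TCP pose, the force, the opening and the grip force at its end, in the units of the state.
- arm.state(): the state, without advancing time (a new reading comes with each control period).
- eyes.grab_frame(name): name is "scene" or "top" or "wrist"; returns the picture (480x640x3 uint8, red, green, blue); there is no depth.
- eyes.camera_params(name): a dict with "fx", "fy", "cx", "cy" (pixels), "position" and "rotation" of the camera in the world. Camera axes: x right, y down, z forward; pixel columns grow to the right and rows downward; lengths in mm; the calibration is good to about 2 mm. A picture is of the moment at which its call begins: read the wrist's pose just before it. camera_params takes no time and is no camera call; for the wrist camera it gives the pose at the moment of the call.
- hand_in(): hands the job in; it is judged then, once.
The state is a dict: "time": time; "qpos": joint angles; "dq": joint speeds; "joint_efforts": joint torques, N m; "eef_pos": TCP position; "tcp_rot": TCP orientation; "contact_force": force on the tool from outside, world axes, zero at the start; "wrist_torque": the same for the moment, N m; "opening": finger opening in mm; "gripper_force": force on a finger pad.
Only numpy, scipy, OpenCV 4.12 (cv2) and the standard library are available. Lean on these libraries where they do the work, as an engineer would, in place of code of your own. Each camera call takes 0.05 s, during which the arm holds its last target. There are 200 camera calls.

## Working session

There is one attempt and no reset: what is moved stays moved. The work goes in short steps, Python scripts to look and compute and a tool call to move; the robot and the scene stay as the last step left them, time stands still between calls to the robot, and variables do not carry over. Pictures are saved under pics/ and viewed, at most 10 in all, crops included, and the job is handed in when it is done.

Besides the shell and the picture viewer there is one more tool, called after ">>>" as a command line: name --argument value ..., lists and objects as JSON in quotes. apply_moves: Moves the arm, as the interface text tells. Its arguments: {"type":"object","properties":{"targets":{"type":"array","items":{"type":"array"}},"grip_force":{"type":"number"}},"required":["targets"]}

```bash
mkdir -p pics
python3 - <<'E'
from workcell import arm, eyes
import cv2,numpy as np
s=arm.state(); print({k:np.round(v,3).tolist() for k,v in s.items()})
for n in("scene","top"):
    cv2.imwrite(f"pics/{n}0.png",eyes.grab_frame(n)[:,:,::-1])
    print({k:np.round(v,4).tolist() for k,v in eyes.camera_params(n).items()})
E
```

```text
{'time': 0.0, 'qpos': [-77.787, 19.072, -3.705, 83.706, 1.238, 77.343, -5.073], 'dq': [0.077, -0.053, 0.04, 0.054, -0.002, 0.039, 0.053], 'joint_efforts': [0.001, -62.324, 0.025, -38.99, -0.061, 0.04, 0.0], 'eef_pos': [145.932, 607.325, 221.755], 'tcp_rot': [-179.919, 0.005, 166.489], 'contact_force': [0.246, -0.777, -0.421], 'wrist_torque': [-0.032, -0.007, -0.045], 'gripper_force': 0.0, 'opening': 86.867}
{'fx': 453.3577, 'fy': 453.3577, 'cx': 318.9963, 'cy': 235.6253, 'position': [1294.1659, -344.7184, 964.2939], 'rotation': [-133.0509, 0.9385, 51.1159]}
{'fx': 458.6862, 'fy': 458.6862, 'cx': 323.4789, 'cy': 235.5714, 'position': [418.111, 211.8628, 1339.5406], 'rotation': [-171.5444, -1.4228, -88.837]}
```

View pics/top0.png

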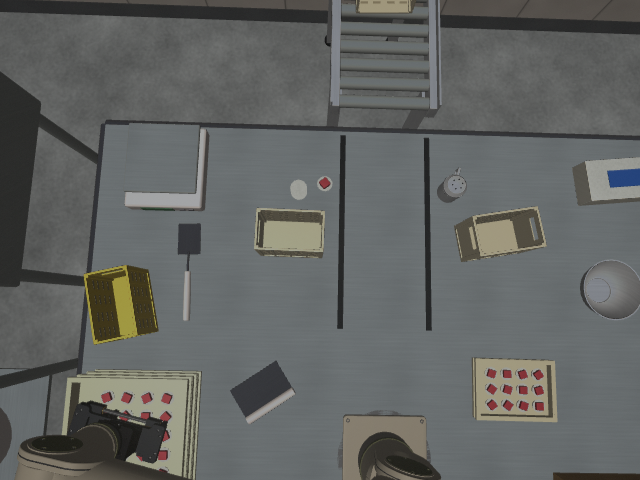

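View pics/scene0.png

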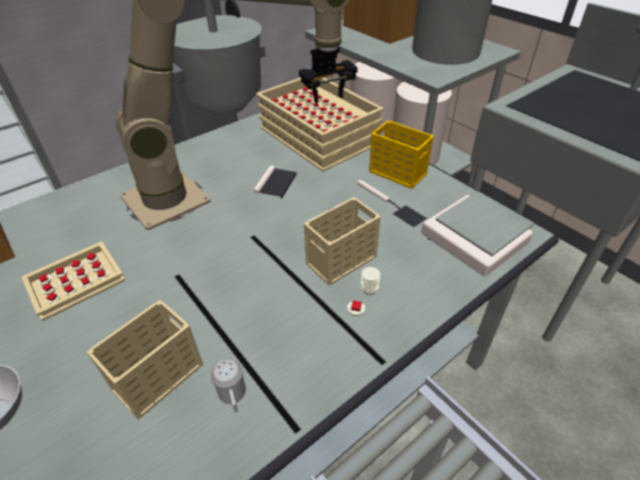

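The top view shows the left crate at about (290,232) and the right at (500,233). Tape lines are at columns ~341 and ~428, cups at (299,189), the sweet at (325,183) and the shaker at (455,186). I'll crop in for the rim corners.

Run:
```python
import cv2,numpy as np
im=cv2.imread("pics/top0.png")
a=cv2.resize(im[160:280,240:340],None,fx=4,fy=4,interpolation=cv2.INTER_CUBIC);b=cv2.resize(im[160:280,450:550],None,fx=4,fy=4,interpolation=cv2.INTER_CUBIC)
cv2.imwrite("pics/crop0.png",np.hstack([a,b]))
```

```text
(no output)
```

View pics/crop0.png

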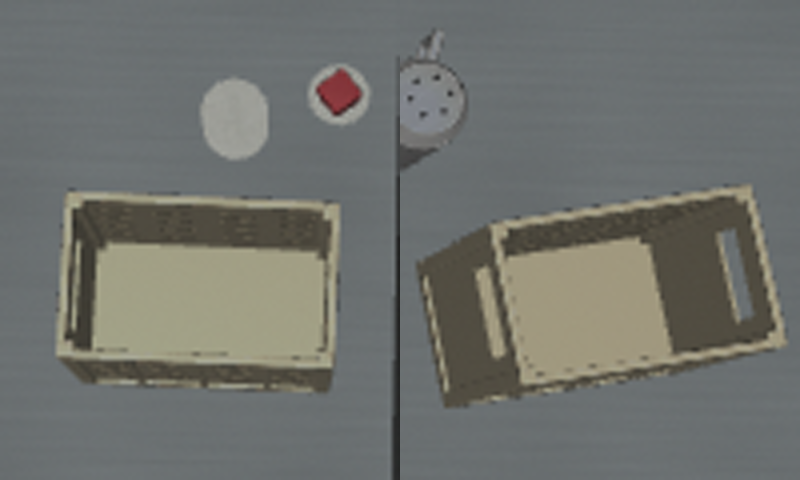

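The crop shows clear rim corners for both crates. Next I project them at z=160, along with the bystanders and tape lines.

```bash
cat > h.py <<'E'
import numpy as np,cv2
from scipy.spatial.transform import Rotation as R
from workcell import arm,eyes
def proj(n,uv,z):
    p=eyes.camera_params(n);M=R.from_euler('xyz',p['rotation'],degrees=True).as_matrix();o=np.array(p['position'])
    uv=np.atleast_2d(uv).astype(float)
    d=np.c_[(uv[:,0]-p['cx'])/p['fx'],(uv[:,1]-p['cy'])/p['fy'],np.ones(len(uv))]@M.T
    return o+d*((z-o[2])/d[:,2])[:,None]
E
python3 - <<'E'
from h import *
np.set_printoptions(suppress=True,precision=1)
f=lambda L,x0:[(x0+u/4,160+v/4) for u,v in L]
for L,x0 in (([(66,192),(340,206),(335,364),(57,357)],240),([(490,226),(752,185),(787,345),(520,385)],350)):
    P=proj("top",f(L,x0),160)[:,:2];print(P,"c",P.mean(0),"sides",np.linalg.norm(P-np.roll(P,-1,0),axis=1))
    e=(P[0]+P[3]-P[1]-P[2]);print("yaw",np.degrees(np.arctan2(-e[0],e[1])), "far mid",(P[0]+P[1])/2)
print("cup",proj("top",f([(234,112)],240),70),"sweet",proj("top",f([(338,95)],240),25),"shk",proj("top",f([(430,98)],350),95),"hdl",proj("top",f([(436,35)],350),60))
print("tape",proj("top",[(343,136),(340.5,328),(426,139),(429,329)],0)[:,:2])
E
```

```text
[[662.7 362.7]
 [657.9 183.4]
 [553.7 184.6]
 [554.1 364. ]] c [607.1 273.7] sides [179.4 104.2 179.4 108.6]
yaw -0.8265571277885749 far mid [660.3 273.1]
[[ 654.4 -206. ]
 [ 686.5 -382.3]
 [ 579.8 -400.2]
 [ 549.4 -222.8]] c [ 617.5 -302.8] sides [179.2 108.2 180.  106.3]
yaw 10.027616494592015 far mid [ 670.4 -294.2]
cup [[742.3 257.9  70. ]] sweet [[768.7 183.3  25. ]] shk [[ 757.9 -189.1   95. ]] hdl [[ 814.7 -205.8   60. ]]
tape [[ 926.9  129.2]
 [ 351.   128.3]
 [ 924.8 -125.7]
 [ 353.  -127.1]]
```

>>> apply_moves --targets '[[[0,0,-0.118],[0,0,-5],1],[[0,0,-0.118],[0,0,-5],1],[[0,0,0],[-36,-22,0],1],[[0,0,0],[-36,-22,0],1],[[0,0,0],[-36,-22,0],1],[[0,0,0],[-36,-22,0],1],[[0,0,0],[-36,-22,0],1],[[0,0,0],[-36,-22,0],1],[[0,0,0],[-36,-22,0],1],[[0,0,0],[-36,-22,0],1],[[0,0,0],[-36,-22,0],1],[[0,0,0],[-36,-22,0],1]]'

```text
time: 1.3
eef_pos: [507.2, 386.6, 232.2]
tcp_rot: [-180.0, -0.0, -180.0]
contact_force: [0.5, 0.4, -1.0]
opening: 87.4
gripper_force: 0.0
```

>>> apply_moves --targets '[[[0,0,0],[-37,-22.5,0],1],[[0,0,0],[-37,-22.5,0],1],[[0,0,0],[-37,-22.5,0],1],[[0,0,0],[-37,-22.5,0],1],[[0,0,0],[-37,-22.5,0],1],[[0,0,0],[0,0,20],1],[[0,0,0],[0,0,25],1],[[0,0,0],[0,0,25],1],[[0,0,0],[0,0,17],1],[[0,0,0],[0,0,0],1]]'

```text
time: 2.3
eef_pos: [689.3, 274.8, 141.7]
tcp_rot: [-179.9, -0.3, -180.0]
contact_force: [-1.2, -0.3, -1.0]
opening: 87.0
gripper_force: 0.0
```

>>> apply_moves --targets '[[[0,0,0],[6,0,0],1],[[0,0,0],[6,0,0],1],[[0,0,0],[6,0,-1],1],[[0,0,0],[7,0,-4],1],[[0,0,0],[7,0,-4],1],[[0,0,0],[7,0,-4],1],[[0,0,0],[7,0,-4],1],[[0,0,0],[7,0,-3],1],[[0,0,0],[7,0,-3],1],[[0,0,0],[7,0,-3],1]]'

```text
time: 3.3
eef_pos: [623.3, 275.3, 171.6]
tcp_rot: [-180.0, -0.0, -180.0]
contact_force: [0.8, -0.5, -0.5]
opening: 87.0
gripper_force: 0.3
```

Run:
```python
from h import *
im=eyes.grab_frame("scene")[:,:,::-1]
cv2.imwrite("pics/tip1.png",im[120:400,180:500])
```

```text
(no output)
```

View pics/tip1.png

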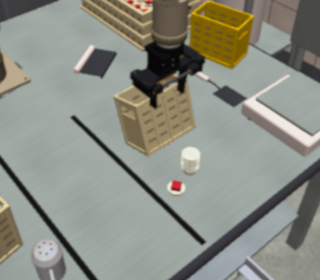

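The crate is tilting cleanly without sliding, and the cups are untouched. I'll continue the arc.

>>> apply_moves --targets '[[[0,0,0],[8,0,-3],1],[[0,0,0],[8,0,-2],1],[[0,0,0],[8,0,-2],1],[[0,0,0],[8,0,-2],1],[[0,0,0],[8,0,-1],1],[[0,0,0],[8,0,-1],1],[[0,0,0],[7,0,0],1],[[0,0,0],[7,0,0],1],[[0,0,0],[7,0,0],1],[[0,0,0],[7,0,0],1],[[0,0,0],[7,0,0],1],[[0,0,0],[0,0,0],1]]'

```text
time: 4.55
eef_pos: [540.2, 275.6, 182.6]
tcp_rot: [180.0, -0.0, -179.9]
contact_force: [0.9, -0.0, 0.8]
opening: 87.2
gripper_force: 0.0
```

>>> apply_moves --targets '[[[0,0,0],[7,0,0],1],[[0,0,0],[7,0,0],1],[[0,0,0],[7,0,0],1],[[0,0,0],[0,0,0],1],[[0,0,0],[0,0,-20],1],[[0,0,0],[0,0,-20],1],[[0,0,0],[0,0,-10],1]]'

```text
time: 5.25
eef_pos: [520.7, 275.5, 234.3]
tcp_rot: [179.9, 0.1, -180.0]
contact_force: [-0.3, 0.7, -0.4]
opening: 87.2
gripper_force: 0.0
```

Run:
```python
from h import *
im=eyes.grab_frame("scene")[:,:,::-1]
cv2.imwrite("pics/tip2.png",im[120:480,60:500])
```

```text
(no output)
```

View pics/tip2.png

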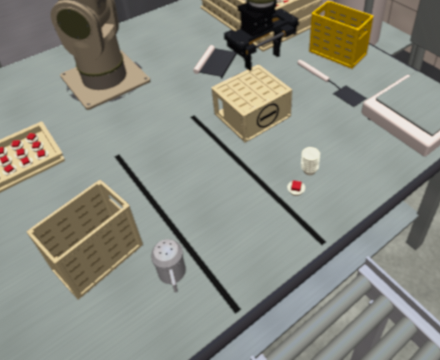

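The left crate (crate_a) lies on its near side with the stamp visible. Next is the right crate.

>>> apply_moves --targets '[[[0,0,0],[-13.6,-43.4,0],1],[[0,0,0],[-13.6,-43.4,0],1],[[0,0,0],[-13.6,-43.4,0],1],[[0,0,0],[-13.6,-43.4,0],1],[[0,0,0],[-13.6,-43.4,0],1],[[0,0,0],[-13.6,-43.4,0],1],[[0,0,0],[-13.6,-43.4,0],1],[[0,0,0],[-13.6,-43.4,0],1],[[0,0,0],[-13.6,-43.4,0],1],[[0,0,0],[-13.6,-43.4,0],1],[[0,0,0],[-13.6,-43.4,0],1],[[0,0,0],[-13.6,-43.4,0],1]]'

```text
time: 6.5
eef_pos: [683.6, -247.1, 231.5]
tcp_rot: [180.0, -0.0, -180.0]
contact_force: [-0.4, -0.0, -0.0]
opening: 87.0
gripper_force: 0.0
```

>>> apply_moves --targets '[[[0,0,0],[-13.6,-43.4,0],1],[[0,0,-0.088],[0,0,0],1],[[0,0,-0.087],[0,0,0],1],[[0,0,0],[0,0,0],1]]'

```text
time: 6.9
eef_pos: [696.7, -289.3, 231.1]
tcp_rot: [180.0, -0.1, -169.9]
contact_force: [0.2, 0.0, -0.4]
opening: 87.3
gripper_force: 0.0
```

>>> apply_moves --targets '[[[0,0,0],[0,0,20],1],[[0,0,0],[0,0,25],1],[[0,0,0],[0,0,25],1],[[0,0,0],[0,0,18],1],[[0,0,0],[0,0,0],1]]'

```text
time: 7.4
eef_pos: [695.6, -287.6, 140.9]
tcp_rot: [179.8, -0.3, -170.1]
contact_force: [-0.6, 0.2, -0.6]
opening: 87.2
gripper_force: 0.0
```

>>> apply_moves --targets '[[[0,0,0],[6,0,0],1],[[0,0,0],[6,0,0],1],[[0,0,0],[6,0,-1],1],[[0,0,0],[7,0,-4],1],[[0,0,0],[7,0,-4],1],[[0,0,0],[7,0,-4],1],[[0,0,0],[7,0,-4],1],[[0,0,0],[7,0,-3],1],[[0,0,0],[7,0,-3],1],[[0,0,0],[7,0,-3],1]]'

```text
time: 8.4
eef_pos: [630.1, -300.7, 170.4]
tcp_rot: [180.0, -0.0, -170.0]
contact_force: [0.4, -0.3, -0.6]
opening: 87.0
gripper_force: 0.3
```

>>> apply_moves --targets '[[[0,0,0],[8,0,-3],1],[[0,0,0],[8,0,-2],1],[[0,0,0],[8,0,-2],1],[[0,0,0],[8,0,-2],1],[[0,0,0],[8,0,-1],1],[[0,0,0],[8,0,-1],1],[[0,0,0],[7,0,0],1],[[0,0,0],[7,0,0],1],[[0,0,0],[7,0,0],1],[[0,0,0],[7,0,0],1],[[0,0,0],[7,0,0],1],[[0,0,0],[0,0,0],1]]'

```text
time: 9.6
eef_pos: [548.3, -315.6, 181.6]
tcp_rot: [-180.0, -0.0, -170.0]
contact_force: [-0.1, -0.5, 1.0]
opening: 87.0
gripper_force: 0.0
```

>>> apply_moves --targets '[[[0,0,0],[7,0,0],1],[[0,0,0],[7,0,0],1],[[0,0,0],[7,0,0],1],[[0,0,0],[0,0,0],1],[[0,0,0],[0,0,-20],1],[[0,0,0],[0,0,-20],1],[[0,0,0],[0,0,-10],1]]'

```text
time: 10.3
eef_pos: [529.2, -318.9, 233.3]
tcp_rot: [-179.9, 0.1, -170.0]
contact_force: [-0.2, -0.1, 0.6]
opening: 87.1
gripper_force: 0.0
```

Run:
```python
from h import *
im=eyes.grab_frame("scene")[:,:,::-1]
cv2.imwrite("pics/tip3.png",im[120:480,60:500])
im=eyes.grab_frame("top")[:,:,::-1]; cv2.imwrite("pics/top3.png",im)
cv2.imwrite("pics/top3c.png",cv2.resize(im[150:350,230:550],None,fx=2.5,fy=2.5,interpolation=cv2.INTER_CUBIC))
```

```text
(no output)
```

View pics/tip3.png

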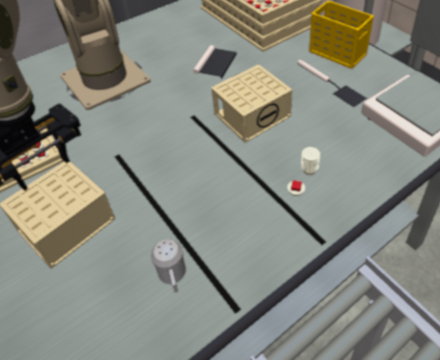

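View pics/top3c.png

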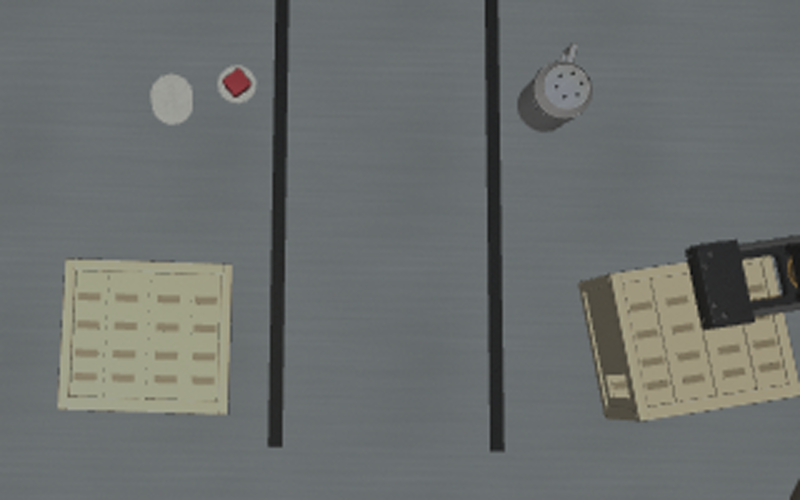

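Both crates lie on their near sides, outside the lane, and the bystanders are unmoved. Crate_a's top-face corners in the crop are (66,260), (232,265), (229,415) and (57,409).

Run:
```python
from h import *
P=proj("top",[(230+u/2.5,150+v/2.5) for u,v in [(66,260),(232,265),(229,415),(57,409)]],110)[:,:2]
print(P.round(1),P.mean(0),np.linalg.norm(P-np.roll(P,-1,0),axis=1)); e=P[0]+P[3]-P[1]-P[2];print(np.degrees(np.arctan2(-e[0],e[1])))
print(np.round(arm.state()['qpos'],1))
```

```text
[[547.2 364.1]
 [545.9 185.7]
 [386.7 185.6]
 [389.3 367. ]] [467.26246699 275.63075599] [178.39972217 159.23068456 181.37581859 157.90580524]
-0.6338351854684143
[  6.7  18.4  25.7  85.4  -8.1  77.8 133. ]
```

>>> apply_moves --targets '[[[0,0,0],[-4.8,44.8,0],1],[[0,0,0],[-4.8,44.8,0],1],[[0,0,0],[-4.8,44.8,0],1],[[0,0,0],[-4.8,44.8,0],1],[[0,0,0],[-4.8,44.8,0],1],[[0,0,0],[-4.8,44.8,0],1],[[0,0,0],[-4.8,44.8,0],1],[[0,0,0],[-4.8,44.8,0],1],[[0,0,0],[-4.8,44.8,0],1],[[0,0,0],[-4.8,44.8,0],1],[[0,0,0],[-4.8,44.8,0],1],[[0,0,0],[-4.8,44.8,0],1]]'

```text
time: 11.6
eef_pos: [490.8, 222.5, 230.5]
tcp_rot: [-180.0, -0.1, -170.0]
contact_force: [1.3, 0.3, 0.6]
opening: 87.0
gripper_force: 0.0
```

>>> apply_moves --targets '[[[0,0,0],[-4.8,44.8,0],1],[[0,0,0],[-4.8,44.8,0],1],[[0,0,0],[-4.8,44.8,0],1],[[0,0,0],[-4.8,44.8,0],1],[[0,0,0],[0,0,0],1]]'

```text
time: 12.1
eef_pos: [475.3, 407.2, 229.1]
tcp_rot: [179.9, -0.2, -169.5]
contact_force: [-0.9, -0.5, -0.4]
opening: 87.0
gripper_force: 0.0
```

>>> apply_moves --targets '[[[0,0,0.145],[0,0,0],1],[[0,0,0.145],[0,0,0],1],[[0,0,0.145],[0,0,0],1],[[0,0,0.145],[0,0,0],1],[[0,0,0.145],[0,0,0],1],[[0,0,0.145],[0,0,0],1],[[0,0,0.145],[0,0,0],1],[[0,0,0.145],[0,0,0],1],[[0,0,0.145],[0,0,0],1],[[0,0,0.145],[0,0,0],1],[[0,0,0.145],[0,0,0],1],[[0,0,0.145],[0,0,0],1]]'

```text
time: 13.3
eef_pos: [479.0, 400.1, 230.3]
tcp_rot: [-179.9, 0.1, 90.0]
contact_force: [0.4, -0.1, 0.7]
opening: 87.0
gripper_force: 0.0
```

>>> apply_moves --targets '[[[0,0,0],[0,0,30],1],[[0,0,0],[0,0,40],1],[[0,0,0],[0,0,40],1],[[0,0,0],[0,0,40],1],[[0,0,0],[0,0,23],1],[[0,0,0],[0,0,0],1],[[0,0,0],[-8,0,0],1],[[0,0,0],[-6,0,0],1],[[0,0,0],[-6,0,0],1],[[0,0,0],[-6,0,0],1],[[0,0,0],[-6,0,0],1],[[0,0,0],[-8,0,0],1]]'

```text
time: 14.5
eef_pos: [479.7, 361.3, 59.4]
tcp_rot: [179.9, -0.1, 90.4]
contact_force: [-0.6, 3.4, 2.4]
opening: 87.0
gripper_force: 1.6
```

>>> apply_moves --targets '[[[0,0,0],[-10,0,0],1],[[0,0,0],[-10,0,0],1],[[0,0,0],[-10,0,0],1],[[0,0,0],[-10,0,0],1],[[0,0,0],[-10,0,0],1],[[0,0,0],[-10,0,0],1],[[0,0,0],[-10,0,0],1],[[0,0,0],[-10,0,0],1],[[0,0,0],[-10,0,0],1],[[0,0,0],[-10,0,0],1]]'

```text
time: 15.5
eef_pos: [480.1, 259.8, 58.5]
tcp_rot: [-180.0, -0.0, 90.3]
contact_force: [-0.8, 3.2, 2.3]
opening: 87.3
gripper_force: 1.6
```

Run:
```python
from h import *
im=eyes.grab_frame("top")[:,:,::-1]
cv2.imwrite("pics/top4.png",cv2.resize(im[150:350,230:550],None,fx=2.5,fy=2.5,interpolation=cv2.INTER_CUBIC))
```

```text
(no output)
```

View pics/top4.png

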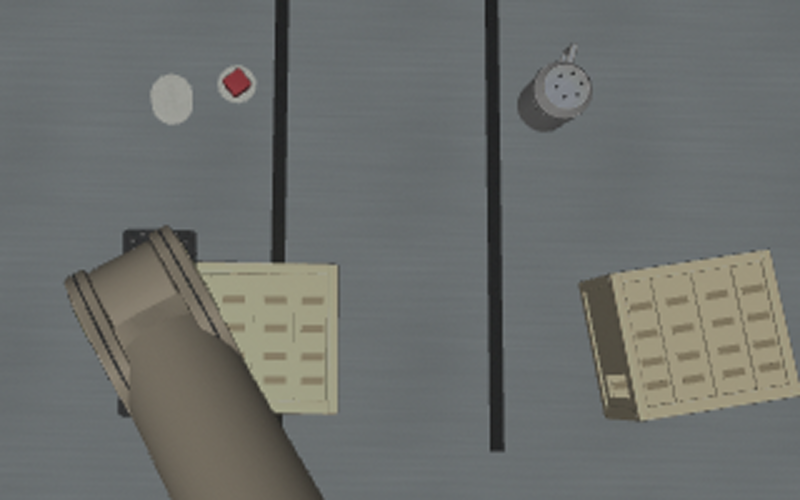

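The crate is sliding square, so I continue 160 mm.

>>> apply_moves --targets '[[[0,0,0],[-10,0,0],1],[[0,0,0],[-10,0,0],1],[[0,0,0],[-10,0,0],1],[[0,0,0],[-10,0,0],1],[[0,0,0],[-10,0,0],1],[[0,0,0],[-10,0,0],1],[[0,0,0],[-10,0,0],1],[[0,0,0],[-10,0,0],1],[[0,0,0],[-10,0,0],1],[[0,0,0],[-10,0,0],1],[[0,0,0],[-10,0,0],1],[[0,0,0],[-10,0,0],1]]'

```text
time: 16.75
eef_pos: [480.8, 139.7, 58.5]
tcp_rot: [-180.0, -0.0, 90.3]
contact_force: [-0.4, 2.1, -0.2]
opening: 87.1
gripper_force: 0.7
```

>>> apply_moves --targets '[[[0,0,0],[-10,0,0],1],[[0,0,0],[-10,0,0],1],[[0,0,0],[-10,0,0],1],[[0,0,0],[-8,0,0],1],[[0,0,0],[-2,0,0],1],[[0,0,0],[0,0,0],1],[[0,0,0],[15,0,0],1],[[0,0,0],[40,0,0],1],[[0,0,0],[40,0,0],1],[[0,0,0],[40,0,-30],1],[[0,0,0],[40,0,-30],1],[[0,0,0],[40,0,-40],1]]'

```text
time: 17.95
eef_pos: [478.1, 314.5, 154.5]
tcp_rot: [-179.9, 0.0, 90.5]
contact_force: [1.6, 0.8, 0.3]
opening: 87.3
gripper_force: 0.0
```

Run:
```python
from h import *
im=eyes.grab_frame("top")[:,:,::-1]
cv2.imwrite("pics/top5.png",cv2.resize(im[150:350,230:550],None,fx=2.5,fy=2.5,interpolation=cv2.INTER_CUBIC))
```

```text
(no output)
```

View pics/top5.png

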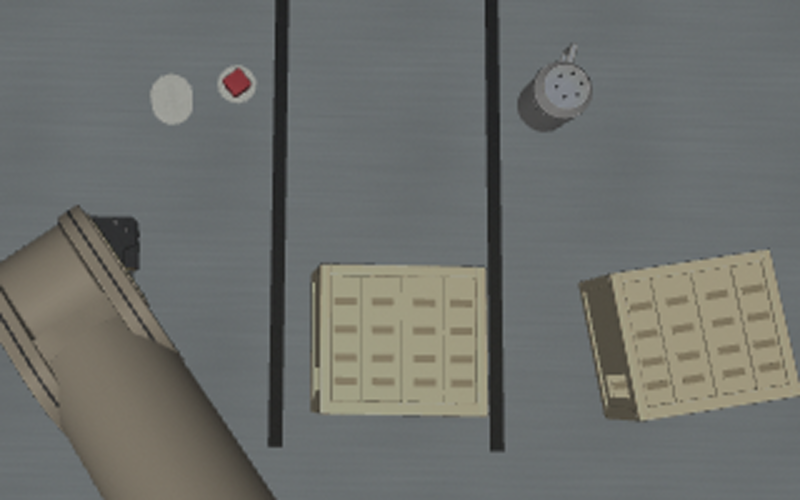

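Crate_a lies square in the lane with top corners (320,264), (487,266), (488,415) and (320,413). I'll check this, then hand in if it holds.

Run:
```python
from h import *
import workcell
P=proj("top",[(230+u/2.5,150+v/2.5) for u,v in [(320,264),(487,266),(488,415),(320,413)]],110)[:,:2]
print(P.round(1),P.mean(0)); c=P.mean(0)
Q=proj("top",[(230+u/2.5,150+v/2.5) for u,v in [(610,273),(770,250)]],110)[:,:2].mean(0);print("b underside",Q)
if abs(c[1])<20 and Q[1]<-220 and 430<P[:2,0].mean()<800: print(workcell.hand_in())
```

```text
[[549.1  90.8]
 [551.1 -90.5]
 [392.1 -89.6]
 [390.6  89.3]] [4.70736346e+02 1.72419700e-02]
b underside [ 561.15817877 -313.01237166]
the job is handed in; nothing more can be done
None
```

The job is done and handed in. Both crates were tipped onto their near sides; the stamped one (crate_a) lies square on the lane's middle line, about 550 mm ahead, the plain one stays about 313 mm off it, and the bystanders look unmoved. No verdict came back.

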